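# Pack away eyepieces and bossheads, then close the stacking tray with its posted frame

### The arm

A 6-joint arm with a two-finger parallel gripper is mounted at the origin on the work surface. World frame = base frame: x ahead of the robot, y to its left, z up, the work surface at z = 0. Lengths are in m, angles in rad, forces in N, time in s.
With the tool pointing down it reaches from about 0.325 to 0.85 m from the base axis. Payload 4.4 kg.
Tool frame: the origin (TCP) lies at the very end of the fingers, on their centre line; the grasp point (between the pads) lies 19 mm behind it; z points along the fingers, y is the direction in which the jaws open and shut (so a half turn about z gives the same grasp; the last joint's range is limited). The gripper opens to 94 mm and grips with 3 to 60 N. Pads are 16 mm wide; open, the fingers measure 119 mm over their backs; the gripper's body (75 mm by 177 mm) begins 78 mm behind the grasp point.
Start: joints at [1.181, 0.207, 1.542, -0, 1.393, -0.15], TCP at [0.137, 0.559, 0.205] pointing down, gripper open.
Joint ranges: [-2.73, 2.73], [-0.86, 2.22], [0.23, 2.46], [-1.11, 4.25], [0.08, 2.63], [-2.82, 2.82]. Speed limits (rad/s): [2.79, 2.79, 3.14, 3.14, 3.14, 3.14].

### API

Orientations are given as a unit quaternion [w, x, y, z].
In Python, from plant import manip gives the robot as it stands. The module is installed in compiled form; this text tells all that it offers.
- The arm moves only by the shell command python3 -m handwheel 'ROWS' [FORCE]. ROWS is JSON, a list of rows, each a list of 5 numbers: the gripper's target within -1 to 1 (shut at 1, half-way at 0, fully open at -1), then the shift along the tool's x, y, z in m, then the turn about the tool's z in rad. A call has exactly 10 rows; each row shifts and turns the commanded pose from where the row before left it, along the tool's axes as they then stand; what a row does not reach is not made up. A row lasts 1/8 s, in which the tool goes at most 62.5 mm and 10.7 degrees, less where a joint would pass 70% of its speed; a pose out of reach is approached as far as the arm can. A call with a gripper value outside its range is refused whole. The fingers move at their own pace and stop on an object; FORCE is the grip in N (left out, the last holds). Time passes only in rows, so rows that do not move let the fingers close, or fill a call up. It gives the time, the measured TCP pose, the force and the opening at its end, in the units of the state.
- manip.get_state(): the state, without advancing time (a new reading comes with each control period).
- manip.camera(name): name is "scene" or "top" or "wrist"; returns (picture, depth): 480x640x3 uint8, red, green, blue; 480x640 float32, m along the optical axis (not along the pixel's ray), 0 where there is no reading.
- manip.get_calibration(name): a dict with "fx", "fy", "cx", "cy" (pixels), "R" (3x3) and "t" (3): a world point X has camera coordinates R X + t. Camera axes: x right, y down, z forward; pixel columns grow to the right and rows downward; lengths in m; the calibration is good to about 2 mm. A picture is of the moment at which its call begins: read the wrist's pose just before it. get_calibration takes no time and is no camera call; for the wrist camera it gives the pose at the moment of the call.
- manip.finish_job(): hands the job in, once; it reports no verdict.
Trained networks look in the newest picture that a camera, given by its name, has taken for a name from the list of things; names that differ only in an ending like _2 or _b are one class to them, and where a whole thing is asked for, a point or a joint stands for the part that bears it (a point fixed in the world has none). Each returns a list of dicts, best first, with "score" (0 to 1); they miss things now and then, are a little off and sometimes report something else, mostly with a low value. They report only what shows in the picture. A call takes as long as a camera call. They do not tell look-alikes from the thing itself.
- manip.masks_of(label, camera): "pixels" (480x640 bool, what is visible of it) and "rect" ([left, top, right, bottom] in pixels, round what is visible of it).
- manip.spot_point(label, camera): "location" ([column, row] in pixels: a listed point, or the origin of a listed thing).
The state is a dict: "clock": time; "q": joint angles; "qvel": joint speeds; "effort": joint torques, N m; "position": TCP position; "eef_rot": TCP orientation; "force": force on the tool from outside, world axes, zero at the start; "wrist_torque": the same for the moment, N m; "grip_width": finger opening in m.
Only numpy, scipy, OpenCV 4.12 (cv2) and the standard library are available. Lean on these libraries where they do the work, as an engineer would, in place of code of your own. Each camera call takes 0.05 s, during which the arm holds its last target.

### The job

Put the kit away after the lesson: stand one microscope eyepiece upright in each of the two bays of the stacking tray (the flat one with a round socket at each corner), and put both bossheads in the slatted basket, resting on its floor. Once both eyepieces are in, set the four-posted frame on the stacking tray with all four posts fully home in the corner sockets. Leave the beaker and the dropper bottle where they are.

Things in the scene. Friction and masses are not known exactly. Their poses are not given: they have to be found in the camera images.
- eyepiece1_mid (a point): microscope eyepiece standing upright on its tube: black plastic and steel, a round stepped barrel 46 mm high; the lower 20 mm is a tube of 30 mm diameter, above it a head of 36 mm diameter with a glass lens on top. 70 g. Two identical ones. The point is on its axis, 23 mm above its foot (half height); z up along the axis.
- eyepiece2_mid (a point): microscope eyepiece standing upright on its tube: black plastic and steel, a round stepped barrel 46 mm high; the lower 20 mm is a tube of 30 mm diameter, above it a head of 36 mm diameter with a glass lens on top. 70 g. Two identical ones. The point is on its axis, 23 mm above its foot (half height); z up along the axis.
- bosshead1_mid (a point): retort-stand bosshead (clamp block): bare cast aluminium block 36 mm long (x) by 26 mm wide (y) by 34 mm high, with a thumbscrew at each end, 64 mm long over both screws (the screw heads are 18 mm wide). 150 g. Two identical ones. The point is the block's centre, 17 mm above its underside; x runs along the screws, z up. Grip it across its 26 mm width.
- bosshead2_mid (a point): retort-stand bosshead (clamp block): bare cast aluminium block 36 mm long (x) by 26 mm wide (y) by 34 mm high, with a thumbscrew at each end, 64 mm long over both screws (the screw heads are 18 mm wide). 150 g. Two identical ones. The point is the block's centre, 17 mm above its underside; x runs along the screws, z up. Grip it across its 26 mm width.
- frame_grip (a point): loose upper frame: open white rim 168 (x) by 118 mm (y), top 76 mm up on four aluminium posts of 11 mm diameter with tapered feet, at x +-78, y +-53 mm. Grey handle bar across its middle, 16 mm wide (x), 24 high, 100 long (y): grip it across the 16 mm. 250 g, balanced. Point: centre of the bar, 80 mm above the feet; x along the long side, z up. Same after a half turn.
- carrier: fixed stacking tray, white, 188 (x) by 138 mm (y). Floor 5 mm thick; walls and a middle divider (along y) up to 23 mm make two bays, centres x +-42, y 0 mm. Corner sockets (grey) at x +-78, y +-53 mm: bore 16 mm, flared to 28 mm at the rim 29 mm up, bottom on the tray floor. Origin: centre of the underside. Posts home: bar centre 85 mm up over the tray centre, either way round.
- basket: slatted open basket, fixed to the bench, white plastic, 180 mm (x) by 130 mm (y) outside, 40 mm high, walls and floor 4 mm thick. Origin: centre of the underside, on the bench; x along the long side, z up. There is room for the bossheads side by side at x = +40 and x = -40 mm, each lying along x.
- beaker: bystander, to be left alone: open glass beaker, 68 mm across the rim, 85 mm high, loose. Origin: centre of its underside.
- dropper: bystander, to be left alone: small amber dropper bottle with a black cap, 32 mm in diameter, 70 mm high, loose. Origin: centre of its underside.
There are look-alikes about, which are no part of the job. Leave any turquoise or yellow look-alike of the basket alone.

How it is judged:
On the way, in this order (a step that is already met when the one before it is completed fails the run):
1. one eyepiece stands upright and released in each bay of the stacking tray (((x of eyepiece1_mid in the frame of carrier between 0.012 and 0.08 m and y of eyepiece1_mid in the frame of carrier between -0.05 and 0.05 m and z of eyepiece1_mid in the frame of carrier between 0.022 and 0.034 m and angle between each of eyepiece1_mid, eyepiece2_mid's own z axis and vertical below 0.15 rad and x of eyepiece2_mid in the frame of carrier between -0.08 and -0.012 m and y of eyepiece2_mid in the frame of carrier between -0.05 and 0.05 m and z of eyepiece2_mid in the frame of carrier between 0.022 and 0.034 m) or (x of eyepiece1_mid in the frame of carrier between -0.08 and -0.012 m and y of eyepiece1_mid in the frame of carrier between -0.05 and 0.05 m and z of eyepiece1_mid in the frame of carrier between 0.022 and 0.034 m and angle between each of eyepiece1_mid, eyepiece2_mid's own z axis and vertical below 0.15 rad and x of eyepiece2_mid in the frame of carrier between 0.012 and 0.08 m and y of eyepiece2_mid in the frame of carrier between -0.05 and 0.05 m and z of eyepiece2_mid in the frame of carrier between 0.022 and 0.034 m)) and contact force between each of eyepiece1, eyepiece2 and the fingers below 0.05 N), for 0.2 s.
2. after that the frame's four posts are home in the tray's sockets (horizontal distance between frame_grip and carrier below 0.006 m and angle between the x axis of frame_grip and the x axis of carrier, either way round below 0.07 rad and angle between frame_grip's own z axis and vertical below 0.04 rad and z of frame_grip in the frame of carrier between 0.079 and 0.089 m), for 0.2 s.
At the end, for the whole second after the job is handed in: One eyepiece upright (0.15 rad) on the floor of each tray bay; both bossheads on the basket floor (centres 8-32 mm up); frame on the tray, posts at the socket bottoms (centre within 6 mm, turn 0.07 rad, tilt 0.04 rad, handle 79-89 mm above the tray underside); all at rest (all of step 2 and ((x of eyepiece1_mid in the frame of carrier between 0.012 and 0.08 m and y of eyepiece1_mid in the frame of carrier between -0.05 and 0.05 m and z of eyepiece1_mid in the frame of carrier between 0.022 and 0.034 m and angle between each of eyepiece1_mid, eyepiece2_mid's own z axis and vertical below 0.15 rad and x of eyepiece2_mid in the frame of carrier between -0.08 and -0.012 m and y of eyepiece2_mid in the frame of carrier between -0.05 and 0.05 m and z of eyepiece2_mid in the frame of carrier between 0.022 and 0.034 m) or (x of eyepiece1_mid in the frame of carrier between -0.08 and -0.012 m and y of eyepiece1_mid in the frame of carrier between -0.05 and 0.05 m and z of eyepiece1_mid in the frame of carrier between 0.022 and 0.034 m and angle between each of eyepiece1_mid, eyepiece2_mid's own z axis and vertical below 0.15 rad and x of eyepiece2_mid in the frame of carrier between 0.012 and 0.08 m and y of eyepiece2_mid in the frame of carrier between -0.05 and 0.05 m and z of eyepiece2_mid in the frame of carrier between 0.022 and 0.034 m)) and x of bosshead1_mid in the frame of basket between -0.086 and 0.086 m and y of bosshead1_mid in the frame of basket between -0.061 and 0.061 m and z of bosshead1_mid in the frame of basket between 0.008 and 0.032 m and x of bosshead2_mid in the frame of basket between -0.086 and 0.086 m and y of bosshead2_mid in the frame of basket between -0.061 and 0.061 m and z of bosshead2_mid in the frame of basket between 0.008 and 0.032 m and linear speed of each of eyepiece1, eyepiece2, bosshead1, bosshead2, frame below 0.02 m/s); the robot touches nothing.
It fails at once if the beaker is displaced by more than 30 mm (distance of beaker from where it was at the start of the episode above 0.03 m).
It fails at once if the dropper bottle is displaced by more than 30 mm (distance of dropper from where it was at the start of the episode above 0.03 m).
It also fails if it takes over 109 s, if anything falls off the work surface, if the arm or the gripper's body presses on something with over 40 N, if the wrist force passes 120 N, or if a joint passes its speed limit or range.

## Working session

There is one attempt and no reset: what is moved stays moved. The work goes in short steps, Python scripts to look and compute and a shell command to move; the robot and the scene stay as the last step left them, time stands still between calls to the robot, and variables do not carry over. Pictures are saved under pics/ and viewed, and the job is handed in when it is done.

```bash
mkdir -p pics
cat > h.py <<'E'
import numpy as np,cv2
from plant import manip
def shot(c,n):
    im,d=manip.camera(c); cv2.imwrite(f'pics/{n}.png',im[:,:,::-1]); np.save(f'pics/{n}_d.npy',d); return im,d
def w(c,u,v,z=None,d=None,K=None):
    K=K or manip.get_calibration(c);R=np.array(K['R']);t=np.array(K['t'])
    r=np.array([(u-K['cx'])/K['fx'],(v-K['cy'])/K['fy'],1.]);o=-R.T@t;D=R.T@r
    s=d if d is not None else (z-o[2])/D[2]
    return o+s*D
E
python3 - <<'E'
from h import *
s=manip.get_state();print(s['clock'],s['position'],s['eef_rot'],s['grip_width'])
for c in('scene','top','wrist'):
    shot(c,c+'0');K=manip.get_calibration(c);print(c,K)
print(manip.get_state()['clock'])
E
```

```text
0.0 [0.13625615 0.55778009 0.20428275] [-3.04976313e-04  1.19598049e-01  9.92821721e-01 -1.11511786e-03] 0.09402745773517653
scene {'fx': 570.5372256883179, 'fy': 570.5372256883179, 'cx': 318.2945351189505, 'cy': 236.24756782426337, 'R': array([[-0.779444  ,  0.62639678, -0.00970206],
       [ 0.39742042,  0.48243169, -0.78058739],
       [-0.48427685, -0.61227995, -0.62497136]]), 't': array([ 0.30911977, -0.17152044,  1.62645454])}
top {'fx': 607.3975481809073, 'fy': 607.3975481809073, 'cx': 326.21438613959475, 'cy': 236.19507343342505, 'R': array([[-0.02134931, -0.99955341, -0.02090915],
       [-0.98167417,  0.02491958, -0.18893078],
       [ 0.18936745,  0.01649243, -0.98176778]]), 't': array([0.12174005, 0.49470403, 1.3966307 ])}
wrist {'fx': 364.1477425631931, 'fy': 364.1477425631931, 'cx': 321.9768661923295, 'cy': 240.02341875251514, 'R': array([[ 2.37358535e-01,  9.71421965e-01,  5.40546630e-04],
       [ 9.40762875e-01, -2.30005877e-01,  2.49123483e-01],
       [ 2.42128353e-01, -5.86230588e-02, -9.68471578e-01]]), 't': array([-0.5747559 , -0.02539086,  0.38905193])}
0.15
```

View pics/scene0.png

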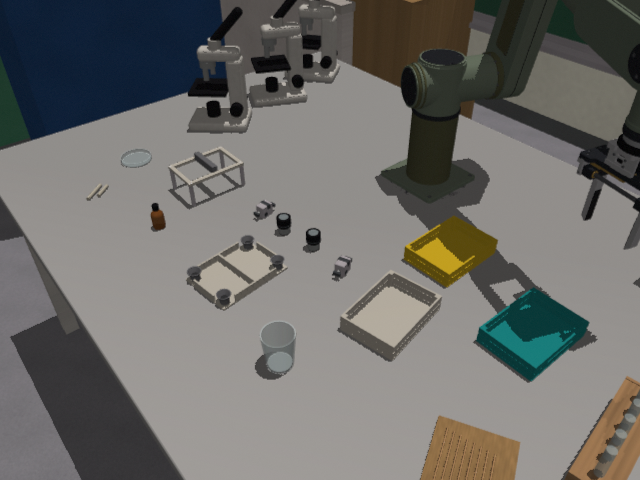

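View pics/top0.png

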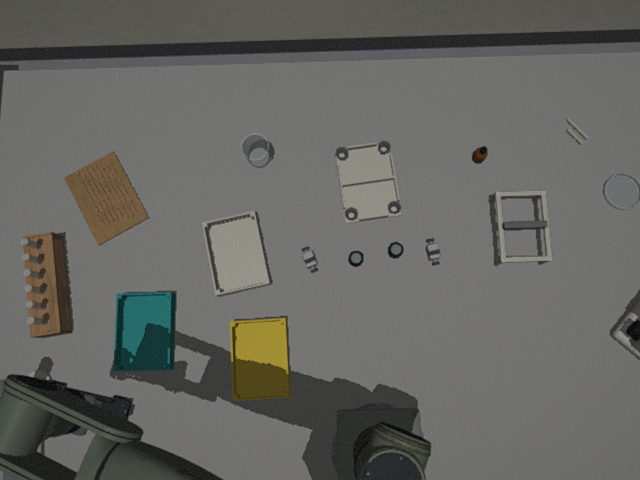

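View pics/wrist0.png

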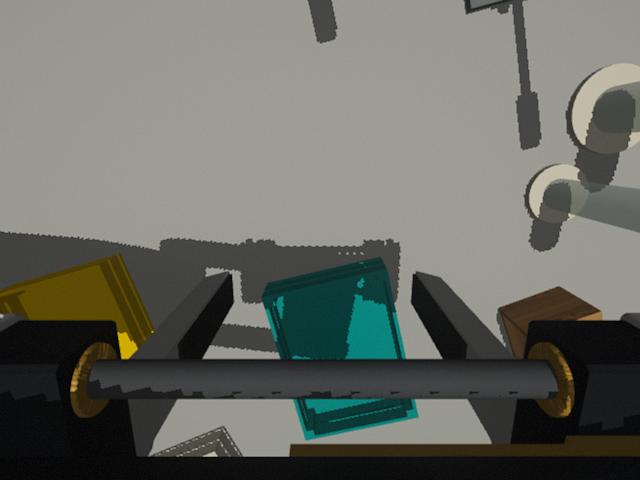

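Run:
```python
from h import *
Z=dict(eyepiece1_mid=.023,bosshead1_mid=.017,frame_grip=.08,carrier=0,basket=0,beaker=0,dropper=0)
for c in('top','scene'):
  for l in Z:
    for r in manip.spot_point(l,c):
        u,v=r['location'];print(c,l,round(r['score'],2),int(u),int(v),w(c,u,v,Z[l]).round(3))
```

```text
top eyepiece1_mid 0.58 394 249 [ 0.466 -0.054  0.023]
top bosshead1_mid 0.7 430 251 [ 0.46  -0.14   0.017]
top frame_grip 0.79 522 226 [ 0.503 -0.346  0.08 ]
top carrier 0.84 366 183 [0.64  0.009 0.   ]
top basket 0.96 150 329 [0.29  0.538 0.   ]
top basket 0.88 261 358 [0.215 0.272 0.   ]
top basket 0.63 237 251 [0.473 0.331 0.   ]
top beaker 0.88 262 153 [0.724 0.269 0.   ]
top dropper 0.61 477 162 [ 0.685 -0.271  0.   ]
scene eyepiece1_mid 0.53 285 222 [ 0.458 -0.055  0.023]
scene eyepiece1_mid 0.18 236 273 [0.654 0.026 0.023]
scene bosshead1_mid 0.76 265 211 [ 0.465 -0.13   0.017]
scene frame_grip 0.9 202 161 [ 0.513 -0.356  0.08 ]
scene carrier 0.61 237 272 [0.638 0.002 0.   ]
scene carrier 0.4 389 321 [0.474 0.335 0.   ]
scene basket 0.92 531 334 [0.276 0.542 0.   ]
scene basket 0.73 450 254 [0.21 0.27 0.  ]
scene basket 0.63 392 320 [0.468 0.336 0.   ]
scene beaker 0.89 280 363 [0.714 0.279 0.   ]
scene beaker 0.45 159 225 [ 0.696 -0.275  0.   ]
scene beaker 0.42 202 162 [ 0.458 -0.474  0.   ]
scene dropper 0.54 155 226 [ 0.705 -0.279  0.   ]
```

Top view: the eyepieces are at (356,258) and (396,249), and the bossheads at (310,259) and (432,251). The frame is at (523,227), its bar running along image x, and the tray at (367,181). There are three baskets: white (237,251), turquoise (145,331) and yellow (260,357). The white slatted one is mine. The beaker is at (258,150) and the dropper at (480,155).

Next: a close crop and depth-based poses.

Run:
```python
from h import *
im=cv2.imread('pics/top0.png');d=np.load('pics/top0_d.npy')
cv2.imwrite('pics/crop0.png',cv2.resize(im[120:310,190:560],None,fx=2.16,fy=2.16,interpolation=cv2.INTER_CUBIC))
K=manip.get_calibration('top');R=np.array(K['R']);t=np.array(K['t'])
v,u=np.mgrid[:480,:640]
P=np.stack([(u-K['cx'])/K['fx']*d,(v-K['cy'])/K['fy']*d,d],-1)
X=(P-t)@R; np.save('pics/topX.npy',X)
m=(d>0)&(v>80)&(X[...,2]>.012)&(X[...,2]<.15)&(X[...,0]>.3)
# table check
q=X[270:290,330:520];print('table z',np.median(q[...,2]))
n,L,S,C=cv2.connectedComponentsWithStats(m.astype(np.uint8))
for i in range(1,n):
    if S[i,4]<60: continue
    p=X[L==i]; zt=np.percentile(p[:,2],90); r=cv2.minAreaRect(p[:,:2].astype(np.float32)*1000)
    hi=p[p[:,2]>zt-.006]
    print(C[i].round(),S[i,4],'ztop',zt.round(3),'rect c',np.round(r[0],1),'size',np.round(r[1],1),'ang',round(r[2],1),'topmean',hi.mean(0).round(4))
```

```text
table z 0.0005925704179196511
[256. 149.] 600 ztop 0.085 rect c [711.9 275.4] size [67.7 65.7] ang 41.0 topmean [0.7138 0.2762 0.0849]
[384. 146.] 107 ztop 0.032 rect c [723.3 -37.3] size [30.1 32. ] ang 85.8 topmean [ 0.7238 -0.0375  0.0299]
[351. 149.] 199 ztop 0.031 rect c [715.9  30.8] size [ 32.2 104.1] ang 9.6 topmean [0.7154 0.0605 0.0289]
[480. 154.] 192 ztop 0.07 rect c [ 693.1 -270.2] size [31.2 28.4] ang 51.1 topmean [ 0.6949 -0.2719  0.0696]
[370. 192.] 582 ztop 0.03 rect c [621.1   3.2] size [153.  138.9] ang 7.2 topmean [0.5969 0.0012 0.0279]
[523. 226.] 1713 ztop 0.091 rect c [ 505.5 -349. ] size [168.8 122. ] ang 0.5 topmean [ 0.5047 -0.3487  0.0917]
[234. 252.] 905 ztop 0.043 rect c [465.2 328.7] size [182.3 131.7] ang 11.5 topmean [0.4645 0.3288 0.0412]
[373. 217.] 83 ztop 0.028 rect c [549.4  -6. ] size [11.  73.4] ang 8.1 topmean [ 0.5472 -0.0033  0.0259]
[ 41. 279.] 2962 ztop 0.12 rect c [407.3 782. ] size [224.5  76.5] ang 8.3 topmean [0.3962 0.7778 0.1249]
[433. 251.] 250 ztop 0.038 rect c [ 458.7 -145. ] size [64.4 27.1] ang 10.3 topmean [ 0.4582 -0.1452  0.0354]
[396. 250.] 207 ztop 0.05 rect c [461.4 -53.8] size [34.8 35.4] ang 45.3 topmean [ 0.4617 -0.0534  0.048 ]
[309. 259.] 234 ztop 0.037 rect c [446.7 152.2] size [63.7 25.9] ang 21.9 topmean [0.4464 0.152  0.0352]
[356. 259.] 198 ztop 0.051 rect c [443.5  40.7] size [33.8 34.6] ang 89.9 topmean [0.4434 0.0411 0.0482]
[143. 304.] 501 ztop 0.043 rect c [337.2 545. ] size [ 74.1 134.4] ang 0.1 topmean [0.3519 0.5455 0.0415]
[635. 308.] 117 ztop 0.032 rect c [ 315.5 -614.3] size [17.2 51.2] ang 48.4 topmean [ 0.309  -0.6073  0.0297]
[262. 320.] 122 ztop 0.044 rect c [303.6 274.7] size [  7.  129.7] ang 0.1 topmean [0.303  0.2659 0.0412]
```

View pics/crop0.png

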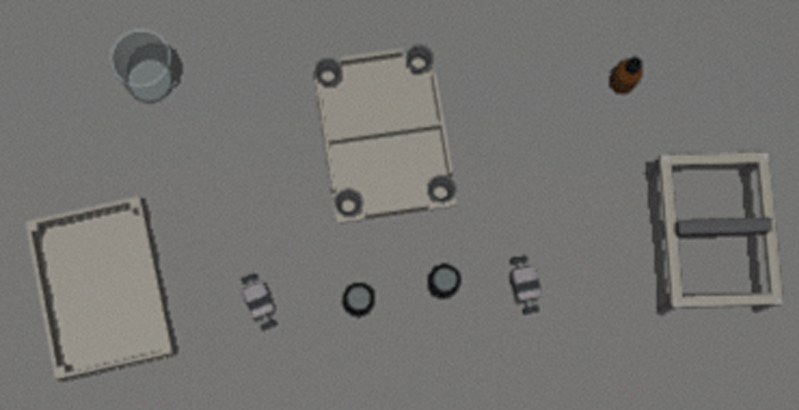

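The crop confirms the choice: white slatted basket left, tray with four grey sockets centre, and frame right. Sizes match the description. Next, the tray pose.

Run:
```python
from h import *
X=np.load('pics/topX.npy')
def rect(p):
    r=cv2.minAreaRect(p[:,:2].astype(np.float32)*1000);return np.round(r[0],1),np.round(r[1],1),round(r[2],1)
# tray
m=(X[...,2]>.012)&(X[...,2]<.04)&(abs(X[...,0]-.635)<.13)&(abs(X[...,1])<.1); print('tray',rect(X[m]))
# sockets: z>0.026
m2=m&(X[...,2]>.0265); n,L,S,C=cv2.connectedComponentsWithStats(cv2.dilate(m2.astype(np.uint8),np.ones((3,3))))
for i in range(1,n):
    p=X[(L==i)&m2]
    if len(p)>20:
        c,r=cv2.minEnclosingCircle(p[:,:2].astype(np.float32)*1000);print('sock',np.round(c,1),r,len(p),rect(p)[0])
# frame bar & rim
f=(abs(X[...,0]-.505)<.12)&(abs(X[...,1]+.349)<.1)
print('rim',rect(X[f&(X[...,2]>.06)]))
b=X[f&(X[...,2]>.086)];print('bar',rect(b),b[:,2].max(),b.mean(0))
```

```text
tray (array([633.8,   4.8]), array([200.9, 138.6]), 6.9)
sock [719.9 -40.6] 20.49989128112793 54 [720.5 -37.5]
sock [712.   64.5] 18.609439849853516 45 [710.   66.9]
sock [572.8 -53.3] 27.491180419921875 56 [572.7 -53. ]
sock [559.1  51.8] 21.36448860168457 60 [556.4  52.1]
rim (array([ 505.5, -349. ]), array([168.8, 122. ]), 0.5)
bar (array([ 505.2, -348.9]), array([ 17.2, 100.2]), 0.2) 0.09940806243782586 [ 0.50487014 -0.34827436  0.09183944]
```

```bash
cat >> h.py <<'E'
def plan(x,y,z,phi):
    s=manip.get_state();p=np.array(s['position']);ww,a,b,c=s['eef_rot']
    from scipy.spatial.transform import Rotation as Ro
    M=Ro.from_quat([a,b,c,ww]).as_matrix()
    f=np.degrees(np.arctan2(M[1,1],M[0,1]))
    dphi=(phi-f+90)%180-90
    nf=np.radians(f+dphi); ty=np.array([np.cos(nf),np.sin(nf)]); tx=np.array([-ty[1],ty[0]])
    if abs(M[:2,0]@np.array([-np.sin(np.radians(f)),np.cos(np.radians(f))])-1)>.1: tx=-tx
    D=np.array([x,y])-p[:2]
    print('clk',round(s['clock'],2),'pos',p.round(4),'phi',round(f,1),'tilt',M[2,2].round(4),'q6',round(s['q'][5],2),'w',round(s['grip_width'],4),'F',np.round(s['force'],1))
    print('TURN',round(-np.radians(dphi),4),'then dx',round(D@tx,4),'dy',round(D@ty,4),'dz',round(p[2]-z,4))
E
python3 -c "
from h import *
plan(.4465,.152,.12,111.9)"
```

```text
clk 0.85 pos [0.1366 0.5586 0.2055] phi 76.3 tilt -1.0 q6 -0.15 w 0.0942 F [0.  0.7 0.1]
TURN -0.622 then dx -0.1359 dy -0.4928 dz 0.0855
```

```bash
python3 -m handwheel '[[0,0,0,0.01,-0.1555],[0,0,0,0.01,-0.1555],[0,0,0,0.01,-0.1555],[0,0,0,0.01,-0.1555],[0,-0.017,-0.0585,0,0],[0,-0.017,-0.0585,0,0],[0,-0.017,-0.0585,0,0],[0,-0.017,-0.0585,0,0],[0,-0.017,-0.0585,0,0],[0,-0.017,-0.0585,0,0]]' 30
python3 -c "
from h import *
plan(.4465,.152,.12,111.9)"
```

```text
clock: 2.1
position: [0.3633, 0.2694, 0.1659]
eef_rot: [0.001, -0.19, 0.982, 0.0]
force: [0.7, -0.6, -0.5]
grip_width: 0.047
clk 2.1 pos [0.3633 0.2694 0.1659] phi 111.9 tilt -1.0 q6 -1.51 w 0.047 F [ 0.7 -0.6 -0.5]
TURN 0.0002 then dx -0.0334 dy -0.14 dz 0.0459
```

```bash
python3 -m handwheel '[[0,-0.012,-0.047,0.015,0],[0,-0.012,-0.047,0.015,0],[0,-0.0095,-0.046,0.016,0],[0,0,0,0,0],[0,0,0,0,0],[0,0,0,0,0],[0,0,0,0,0],[0,0,0,0,0],[0,0,0,0,0],[0,0,0,0,0]]'
python3 - <<'E'
from h import *
plan(.4465,.152,.005,111.9)
shot('wrist','w1');K=manip.get_calibration('wrist')
for r in manip.spot_point('bosshead1_mid','wrist'):
    u,v=r['location'];print(r['score'],int(u),int(v),w('wrist',u,v,.017,K=K).round(4))
d=np.load('pics/w1_d.npy');R=np.array(K['R']);t=np.array(K['t']);v,u=np.mgrid[:480,:640]
X=(np.stack([(u-K['cx'])/K['fx']*d,(v-K['cy'])/K['fy']*d,d],-1)-t)@R
m=(d>0)&(X[...,2]>.012)&(X[...,2]<.06)&(np.hypot(X[...,0]-.446,X[...,1]-.152)<.045)
p=X[m];print(m.sum(),cv2.minAreaRect(p[:,:2].astype(np.float32)*1000),np.percentile(p[:,2],[50,95]))
E
```

```text
clock: 3.35
position: [0.4454, 0.1536, 0.1195]
eef_rot: [0.0, -0.19, 0.982, -0.0]
force: [0.2, 0.0, -1.0]
grip_width: 0.0473
clk 3.35 pos [0.4454 0.1536 0.1195] phi 111.9 tilt -1.0 q6 -1.81 w 0.0473 F [ 0.2  0.  -1. ]
TURN 0.0003 then dx -0.0004 dy -0.0019 dz 0.1145
2215 ((448.2381591796875, 152.0262908935547), (63.71567916870117, 25.817218780517578), 22.443553924560547) [0.03324775 0.0347306 ]
```

View pics/w1.png

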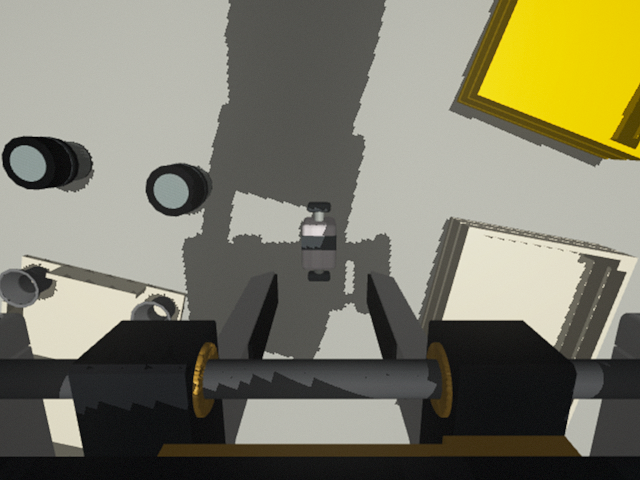

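The wrist view shows bosshead 1 centred at (319,240), white basket lower right and eyepieces upper left. The wrist fit agrees with top to within 2 mm. Descend, grip, lift.

```bash
python3 -m handwheel '[[0,-0.0018,-0.0025,0.035,0],[0,0,0,0.05,0],[0,0,0,0.0295,0],[0,0,0,0,0],[1,0,0,0,0],[1,0,0,0,0],[1,0,0,0,0],[1,0,0,0,0],[1,0,0,-0.04,0],[1,0,0,-0.055,0]]' 30
python3 -c "
from h import *
plan(.4645,.3288,.12,101.5)"
```

```text
clock: 4.7
position: [0.4457, 0.1515, 0.0991]
eef_rot: [-0.003, -0.19, 0.982, 0.0]
force: [0.2, 0.1, -1.1]
grip_width: 0.0261
clk 4.7 pos [0.4457 0.1515 0.0991] phi 111.9 tilt -1.0 q6 -1.81 w 0.0261 F [ 0.2  0.1 -1.1]
TURN 0.1814 then dx -0.0538 dy 0.17 dz -0.0209
```

```bash
python3 -c "
from h import *
plan(.504,.3367,.12,101.5)"
```

```text
clk 4.7 pos [0.4457 0.1515 0.0991] phi 111.9 tilt -1.0 q6 -1.81 w 0.0261 F [ 0.2  0.1 -1.1]
TURN 0.1814 then dx -0.0941 dy 0.1699 dz -0.0209
```

```bash
python3 -m handwheel '[[1,0,0,-0.005,0.1814],[1,-0.0235,0.0425,0,0],[1,-0.0235,0.0425,0,0],[1,-0.0235,0.0425,0,0],[1,-0.0236,0.0424,0,0],[1,0,0,0,0],[1,0,0,0,0],[1,0,0,0,0],[1,0,0,0,0],[1,0,0,0,0]]'
python3 - <<'E'
from h import *
plan(.504,.3367,.0105,101.5)
shot('wrist','w2')
E
```

```text
clock: 5.95
position: [0.5064, 0.3364, 0.1052]
eef_rot: [0.0, -0.1, 0.995, -0.0]
force: [-0.0, -1.4, -1.9]
grip_width: 0.0257
clk 5.95 pos [0.5064 0.3364 0.1052] phi 101.5 tilt -1.0 q6 -1.33 w 0.0257 F [-0.  -1.4 -1.9]
TURN -0.0009 then dx 0.0023 dy 0.0007 dz 0.0947
```

View pics/w2.png

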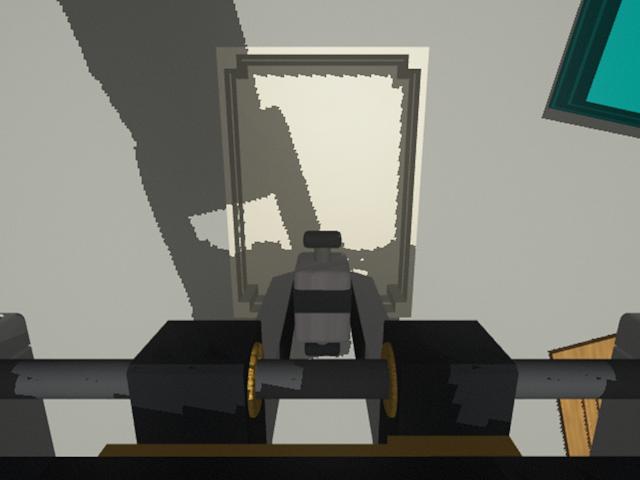

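The wrist view shows the held bosshead at (322,295), centred across the basket (rim columns 230–415) and aligned with it. Lower, release, lift.

```bash
python3 -m handwheel '[[1,0.002,0.0007,0.04,0],[1,0,0,0.03,0],[1,0,0,0.015,0],[1,0,0,0.0095,0],[1,0,0,0,0],[0,0,0,0,0],[0,0,0,0,0],[0,0,0,0,0],[0,0,0,-0.045,0],[0,0,0,-0.055,0]]'
python3 - <<'E'
from h import *
shot('wrist','w3')
plan(.4434,.0411,.13,90)
plan(.4614,-.0538,.13,90)
plan(.4587,-.145,.12,100.3)
E
```

```text
clock: 7.25
position: [0.5029, 0.3367, 0.11]
eef_rot: [-0.002, -0.1, 0.995, -0.001]
force: [1.2, -0.3, 0.9]
grip_width: 0.047
clk 7.3 pos [0.5088 0.3398 0.1202] phi 101.5 tilt -0.9999 q6 -1.32 w 0.047 F [1.8 1.3 3.9]
TURN 0.2011 then dx 0.0654 dy -0.2987 dz -0.0098
clk 7.3 pos [0.5088 0.3398 0.1202] phi 101.5 tilt -0.9999 q6 -1.32 w 0.047 F [1.8 1.3 3.9]
TURN 0.2011 then dx 0.0474 dy -0.3936 dz -0.0098
clk 7.3 pos [0.5088 0.3398 0.1202] phi 101.5 tilt -0.9999 q6 -1.32 w 0.047 F [1.8 1.3 3.9]
TURN 0.0213 then dx 0.136 dy -0.468 dz 0.0002
```

View pics/w3.png

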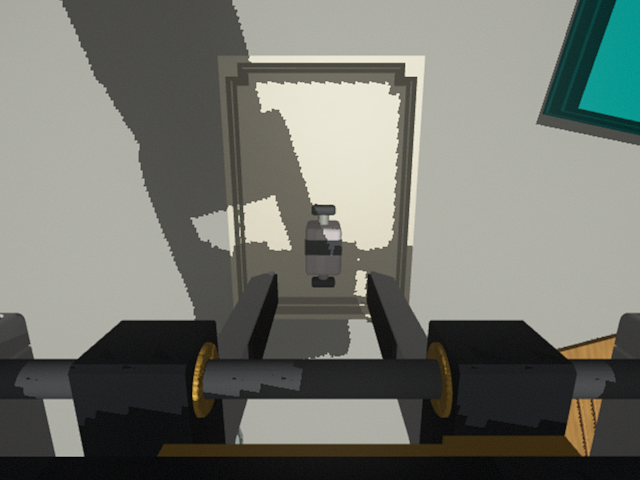

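Bosshead 1 lies in the basket at (323,247), released. Next, bosshead 2.

```bash
python3 -m handwheel '[[0,0.0165,-0.058,0,0.02],[0,0.0165,-0.058,0,0],[0,0.0165,-0.058,0,0],[0,0.0165,-0.058,0,0],[0,0.0165,-0.058,0,0],[0,0.0165,-0.058,0,0],[0,0.0165,-0.058,0,0],[0,0.0165,-0.058,0,0],[0,0,0,0,0],[0,0,0,0,0]]'
python3 - <<'E'
from h import *
plan(.4587,-.145,.005,100.3)
shot('wrist','w4');K=manip.get_calibration('wrist')
d=np.load('pics/w4_d.npy');R=np.array(K['R']);t=np.array(K['t']);v,u=np.mgrid[:480,:640]
X=(np.stack([(u-K['cx'])/K['fx']*d,(v-K['cy'])/K['fy']*d,d],-1)-t)@R
m=(d>0)&(X[...,2]>.012)&(X[...,2]<.06)&(np.hypot(X[...,0]-.4587,X[...,1]+.145)<.045)
p=X[m];r=cv2.minAreaRect(p[:,:2].astype(np.float32)*1000);print(m.sum(),r)
plan(r[0][0]/1e3,r[0][1]/1e3,.005,100.3)
E
```

```text
clock: 8.55
position: [0.4589, -0.1425, 0.1104]
eef_rot: [0.0, -0.09, 0.996, 0.0]
force: [-0.1, -0.0, -0.2]
grip_width: 0.047
clk 8.55 pos [ 0.4589 -0.1425  0.1104] phi 100.3 tilt -1.0 q6 -2.23 w 0.047 F [-0.1 -0.  -0.2]
TURN 0.0002 then dx 0.0006 dy -0.0024 dz 0.1054
2395 ((459.8507995605469, -144.75674438476562), (64.08353424072266, 26.318422317504883), 10.505855560302734)
clk 8.6 pos [ 0.4589 -0.1418  0.1103] phi 100.4 tilt -1.0 q6 -2.23 w 0.0467 F [ 0.2 -0.5 -0.2]
TURN 0.0019 then dx -0.0004 dy -0.0031 dz 0.1053
```

View pics/w4.png

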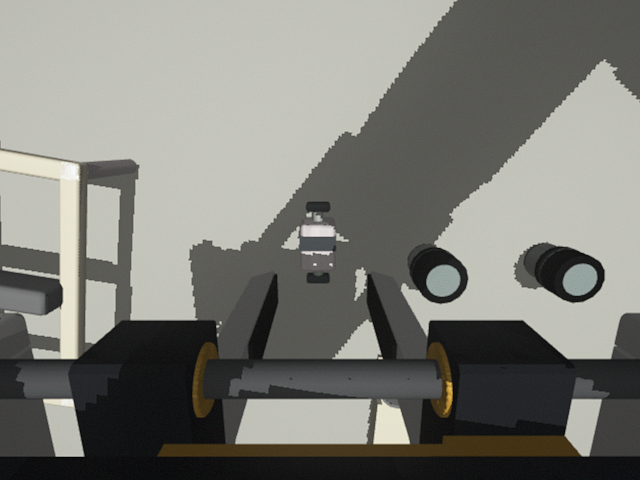

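Bosshead 2 sits at (318,243) between the fingers. The frame is on the left and the eyepieces on the right. Grip.

```bash
python3 -m handwheel '[[0,-0.0004,-0.003,0.03,0],[0,0,0,0.05,0],[0,0,0,0.025,0],[0,0,0,0,0],[1,0,0,0,0],[1,0,0,0,0],[1,0,0,0,0],[1,0,0,0,0],[1,0,0,-0.045,0],[1,0,0,-0.06,0]]' 30
python3 - <<'E'
from h import *
plan(.4255,.3208,.11,101.5)
E
```

```text
clock: 9.85
position: [0.458, -0.145, 0.1099]
eef_rot: [-0.002, -0.09, 0.996, 0.001]
force: [0.5, 0.5, -1.2]
grip_width: 0.0258
clk 9.85 pos [ 0.458  -0.145   0.1099] phi 100.3 tilt -1.0 q6 -2.24 w 0.0258 F [ 0.5  0.5 -1.2]
TURN -0.0202 then dx -0.061 dy 0.4629 dz -0.0001
```

```bash
python3 -m handwheel '[[1,-0.0076,0.058,0,-0.02],[1,-0.0076,0.058,0,0],[1,-0.0076,0.058,0,0],[1,-0.0076,0.058,0,0],[1,-0.0076,0.058,0,0],[1,-0.0076,0.058,0,0],[1,-0.0076,0.058,0,0],[1,-0.0076,0.057,0,0],[1,0,0,0,0],[1,0,0,0,0]]'
python3 - <<'E'
from h import *
plan(.4255,.3208,.0105,101.5)
E
```

```text
clock: 11.1
position: [0.4279, 0.3195, 0.11]
eef_rot: [-0.0, -0.101, 0.995, -0.001]
force: [-0.3, 0.7, -1.6]
grip_width: 0.0258
clk 11.1 pos [0.4279 0.3195 0.11  ] phi 101.5 tilt -1.0 q6 -1.29 w 0.0258 F [-0.3  0.7 -1.6]
TURN 0.0007 then dx 0.0021 dy 0.0017 dz 0.0995
```

```bash
python3 -m handwheel '[[1,0.002,0.0017,0.04,0],[1,0,0,0.035,0],[1,0,0,0.015,0],[1,0,0,0.0095,0],[1,0,0,0,0],[0,0,0,0,0],[0,0,0,0,0],[0,0,0,0,0],[0,0,0,-0.05,0],[0,0,0,-0.055,0]]'
python3 - <<'E'
from h import *
shot('wrist','w5')
plan(.4434,.0411,.115,90)
E
```

```text
clock: 12.35
position: [0.425, 0.3209, 0.1161]
eef_rot: [-0.001, -0.1, 0.995, -0.001]
force: [0.2, 0.0, 0.0]
grip_width: 0.0467
clk 12.4 pos [0.4306 0.3241 0.1252] phi 101.5 tilt -0.9999 q6 -1.29 w 0.0469 F [2.  1.1 3.1]
TURN 0.2013 then dx -0.0128 dy -0.283 dz 0.0102
```

View pics/w5.png

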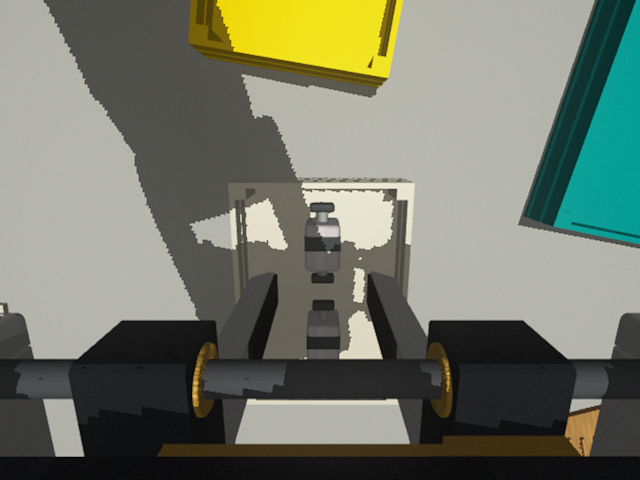

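Both bossheads are in the basket at (323,242) and (323,330). Next, eyepiece A at (0.443, 0.041).

```bash
python3 -m handwheel '[[-0.2,0,0,0,0.08],[-0.2,-0.004,-0.0565,0,0],[-0.2,-0.004,-0.0565,0,0],[-0.2,-0.004,-0.0565,0,0],[-0.2,-0.004,-0.0565,0,0],[-0.2,-0.004,-0.0565,0,0],[-0.2,0,0,0,0],[-0.2,0,0,0,0],[-0.2,0,0,0,0],[-0.2,0,0,0,0]]'
cat >> h.py <<'E'
def cloud(c,n):
    shot(c,n);K=manip.get_calibration(c);d=np.load(f'pics/{n}_d.npy');R=np.array(K['R']);t=np.array(K['t']);v,u=np.mgrid[:480,:640]
    X=(np.stack([(u-K['cx'])/K['fx']*d,(v-K['cy'])/K['fy']*d,d],-1)-t)@R
    X[d<=0]=9
    return X
def near(X,x,y,r,z0,z1):
    return X[(X[...,2]>z0)&(X[...,2]<z1)&(np.hypot(X[...,0]-x,X[...,1]-y)<r)]
E
python3 - <<'E'
from h import *
X=cloud('wrist','w6');
p=near(X,.4434,.0411,.03,.038,.06);r=cv2.minAreaRect(p[:,:2].astype(np.float32)*1000);print(len(p),r,np.percentile(p[:,2],[50,95]))
plan(r[0][0]/1e3,r[0][1]/1e3,.014,97)
E
```

```text
clock: 13.65
position: [0.4797, 0.0447, 0.1159]
eef_rot: [-0.0, -0.062, 0.998, 0.0]
force: [1.2, -0.2, -0.1]
grip_width: 0.0561
2098 ((445.5245666503906, 40.843746185302734), (35.621482849121094, 34.63845443725586), 6.4383392333984375) [0.04600622 0.04715651]
clk 13.7 pos [0.4797 0.0446 0.1159] phi 97.0 tilt -1.0 q6 -1.78 w 0.0562 F [-1.1  0.4 -0.1]
TURN 0.0008 then dx 0.0344 dy 0.0005 dz 0.1019
```

View pics/w6.png

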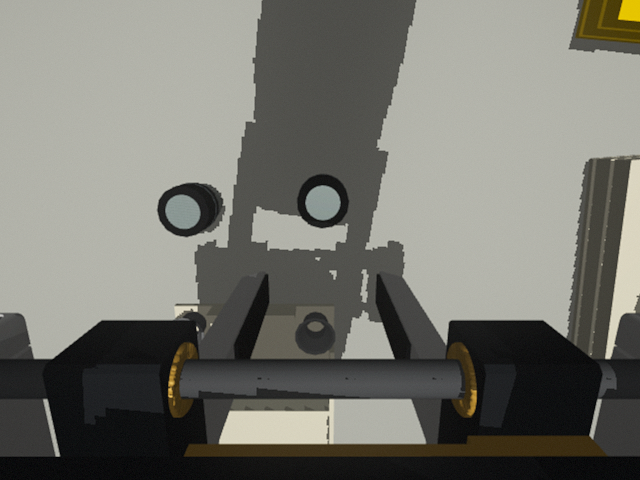

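Eyepiece A is at (323,201), ahead of the fingers. Shift 34 mm, then descend and grip.

```bash
python3 -m handwheel '[[-0.2,0.0344,0.0005,0,0],[-0.2,0,0,0.03,0],[-0.2,0,0,0.042,0],[-0.2,0,0,0.03,0],[-0.2,0,0,0,0],[1,0,0,0,0],[1,0,0,0,0],[1,0,0,0,0],[1,0,0,0,0],[1,0,0,-0.03,0]]' 20
python3 -m handwheel '[[1,0,0,-0.06,0],[1,-0.05,0,0,0],[1,0,0,0,0],[1,0,0,0,0],[1,0,0,0,0],[1,0,0,0,0],[1,0,0,0,0],[1,0,0,0,0],[1,0,0,0,0],[1,0,0,0,0]]'
python3 - <<'E'
from h import *
X=cloud('wrist','w7');np.save('pics/w7X.npy',X)
plan(.6,.0,.1,97)
E
```

```text
clock: 14.95
position: [0.4435, 0.0398, 0.0428]
eef_rot: [-0.002, -0.06, 0.998, 0.0]
force: [-0.3, -0.4, -0.1]
grip_width: 0.0355
clock: 16.2
position: [0.4954, 0.0457, 0.104]
eef_rot: [0.0, -0.06, 0.998, -0.0]
force: [0.2, -0.9, -0.8]
grip_width: 0.0352
clk 16.25 pos [0.4954 0.0458 0.104 ] phi 96.9 tilt -1.0 q6 -1.77 w 0.0356 F [-0.2 -0.7 -0.5]
TURN -0.0014 then dx -0.0982 dy -0.0582 dz 0.004
```

View pics/w7.png

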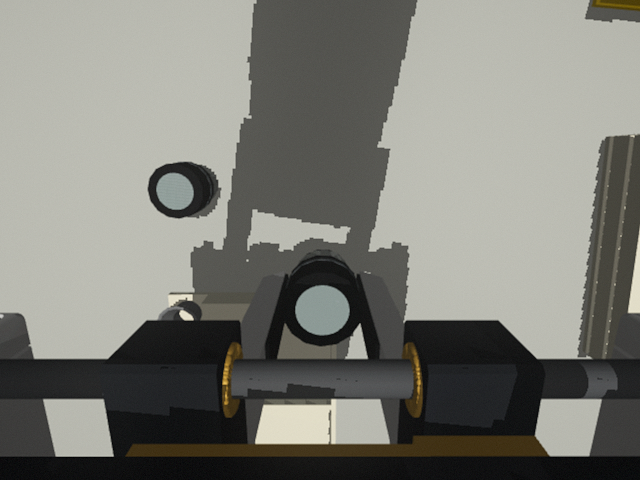

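Eyepiece A is held upright at (322,310). Carry it to the far bay, at about (0.677, 0.010).

Run:
```python
from h import *
plan(.677,.010,.020,97)
```

```text
clk 16.25 pos [0.4954 0.0458 0.104 ] phi 96.9 tilt -1.0 q6 -1.77 w 0.0356 F [-0.2 -0.7 -0.5]
TURN -0.0014 then dx -0.1759 dy -0.0576 dz 0.084
```

```bash
python3 -m handwheel '[[1,-0.044,-0.0144,0,0],[1,-0.044,-0.0144,0,0],[1,-0.044,-0.0144,0,0],[1,-0.044,-0.0144,0,0],[1,0,0,0,0],[1,0,0,0,0],[1,0,0,0,0],[1,0,0,0,0],[1,0,0,0,0],[1,0,0,0,0]]'
python3 - <<'E'
from h import *
X=cloud('wrist','w8')
plan(.677,.010,.020,97)
E
```

```text
clock: 17.5
position: [0.6769, 0.0099, 0.1042]
eef_rot: [0.0, -0.06, 0.998, -0.0]
force: [0.0, -1.0, -0.2]
grip_width: 0.0357
clk 17.55 pos [0.677  0.0099 0.1042] phi 96.9 tilt -1.0 q6 -1.8 w 0.0361 F [ 0.4  0.2 -0.5]
TURN -0.0012 then dx -0.0 dy 0.0001 dz 0.0842
```

View pics/w8.png

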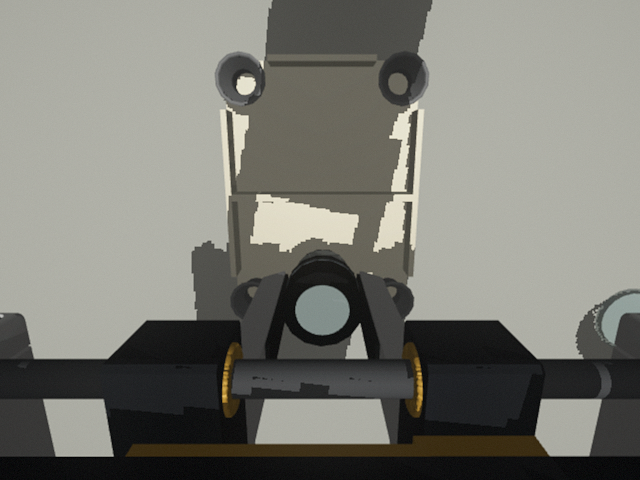

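The tray is well aligned under the gripper: sockets at (240,79) and (403,79), the divider at row 193, and the eyepiece over the far bay. Lower and release.

```bash
python3 -m handwheel '[[1,0,0,0.03,0],[1,0,0,0.03,0],[1,0,0,0.015,0],[1,0,0,0.0095,0],[1,0,0,0,0],[-0.2,0,0,0,0],[-0.2,0,0,0,0],[-0.2,0,0,0,0],[-0.2,0,0,-0.04,0],[-0.2,0,0,-0.06,0]]'
python3 -m handwheel '[[-0.2,0,0,-0.03,0],[-0.2,0,0,-0.02,0],[-0.2,0,0,0,0],[-0.2,0,0,0,0],[-0.2,0,0,0,0],[-0.2,0,0,0,0],[-0.2,0,0,0,0],[-0.2,0,0,0,0],[-0.2,0,0,0,0],[-0.2,0,0,0,0]]'
python3 - <<'E'
from h import *
X=cloud('wrist','w9')
np.save('pics/w9X.npy',X)
p=near(X,.677,.01,.04,.035,.08);r=cv2.minAreaRect(p[:,:2].astype(np.float32)*1000);print('eyeA',len(p),r,np.percentile(p[:,2],[5,50,95]))
p=X[(X[...,2]>.014)&(X[...,2]<.035)&(abs(X[...,0]-.635)<.13)&(abs(X[...,1])<.1)];print('tray',cv2.minAreaRect(p[:,:2].astype(np.float32)*1000))
plan(.4625,-.0538,.11,97)
E
```

```text
clock: 18.8
position: [0.6746, 0.01, 0.1174]
eef_rot: [-0.003, -0.06, 0.998, 0.001]
force: [1.0, -1.1, -0.3]
grip_width: 0.0564
clock: 20.05
position: [0.6771, 0.0098, 0.1695]
eef_rot: [0.0, -0.06, 0.998, -0.0]
force: [-0.1, 0.3, -0.4]
grip_width: 0.0565
eyeA 1466 ((676.2179565429688, 9.625340461730957), (35.914222717285156, 35.0408821105957), 11.029454231262207) [0.04557536 0.05089845 0.05218361]
tray ((640.7808227539062, 5.3463897705078125), (188.3325958251953, 138.58245849609375), 6.881961345672607)
clk 20.1 pos [0.6771 0.0098 0.1696] phi 96.9 tilt -1.0 q6 -1.8 w 0.0565 F [-0.2  0.4  0. ]
TURN -0.0014 then dx 0.2207 dy -0.037 dz 0.0596
```

View pics/w9.png

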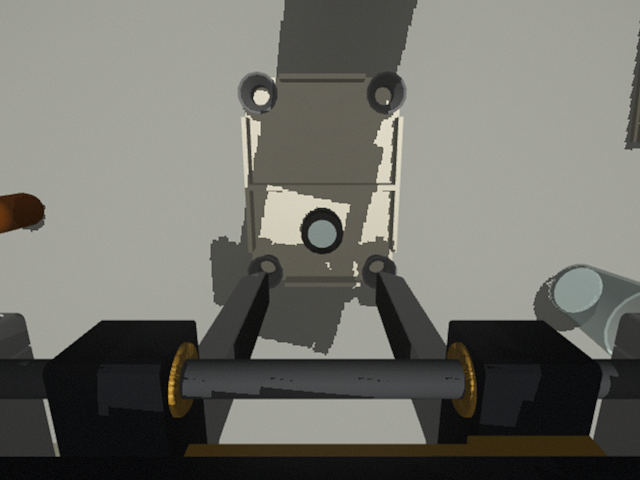

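Eyepiece A stands in the far bay (top at 51 mm, pixel (322,233)). The tray fit is clean at 188×139 mm: centre (0.6408, 0.0053), 6.9°. Next, eyepiece B.

```bash
python3 -m handwheel '[[-0.2,0.043,-0.0074,0,0],[-0.2,0.044,-0.0074,0,0],[-0.2,0.044,-0.0074,0.01,0],[-0.2,0.044,-0.0074,0.02,0],[-0.2,0.0157,-0.0074,0.0296,0],[-0.2,0,0,0,0],[-0.2,0,0,0,0],[-0.2,0,0,0,0],[-0.2,0,0,0,0],[-0.2,0,0,0,0]]'
python3 - <<'E'
from h import *
X=cloud('wrist','w10');
p=near(X,.4625,-.0538,.03,.038,.06);r=cv2.minAreaRect(p[:,:2].astype(np.float32)*1000);print(len(p),r,np.percentile(p[:,2],[50,95]))
plan(r[0][0]/1e3,r[0][1]/1e3,.014,97)
E
```

```text
clock: 21.35
position: [0.4928, -0.0498, 0.1103]
eef_rot: [0.0, -0.061, 0.998, -0.0]
force: [0.0, 0.5, 0.7]
grip_width: 0.0564
2177 ((463.334228515625, -54.26762390136719), (35.5913200378418, 35.251197814941406), 10.231094360351562) [0.0457922  0.04695166]
clk 21.4 pos [ 0.4926 -0.0498  0.1101] phi 96.9 tilt -1.0 q6 -1.97 w 0.0565 F [-0.5 -0.5  0.1]
TURN -0.001 then dx 0.0296 dy -0.0008 dz 0.0961
```

```bash
python3 -m handwheel '[[-0.2,0.0296,-0.0008,0,0],[-0.2,0,0,0.03,0],[-0.2,0,0,0.042,0],[-0.2,0,0,0.024,0],[-0.2,0,0,0,0],[1,0,0,0,0],[1,0,0,0,0],[1,0,0,0,0],[1,0,0,0,0],[1,0,0,-0.03,0]]' 20
python3 -m handwheel '[[1,0,0,-0.055,0],[1,-0.04,0,0,0],[1,-0.04,0.02,0,0],[1,-0.05,0.03,0,0],[1,0,0,0,0],[1,0,0,0,0],[1,0,0,0,0],[1,0,0,0,0],[1,0,0,0,0],[1,0,0,0,0]]'
python3 - <<'E'
from h import *
X=cloud('wrist','w11')
plan(.599,.0,.0195,97)
E
```

```text
clock: 22.65
position: [0.4605, -0.0536, 0.0425]
eef_rot: [-0.003, -0.06, 0.998, 0.001]
force: [0.7, -0.0, -0.3]
grip_width: 0.0352
clock: 23.9
position: [0.5859, 0.0107, 0.0991]
eef_rot: [0.0, -0.06, 0.998, -0.0]
force: [-0.3, 0.2, -0.6]
grip_width: 0.0357
clk 23.95 pos [0.5859 0.0108 0.099 ] phi 96.9 tilt -1.0 q6 -1.82 w 0.0356 F [-0.  -0.  -0.5]
TURN -0.0017 then dx -0.0117 dy -0.0123 dz 0.0795
```

View pics/w11.png

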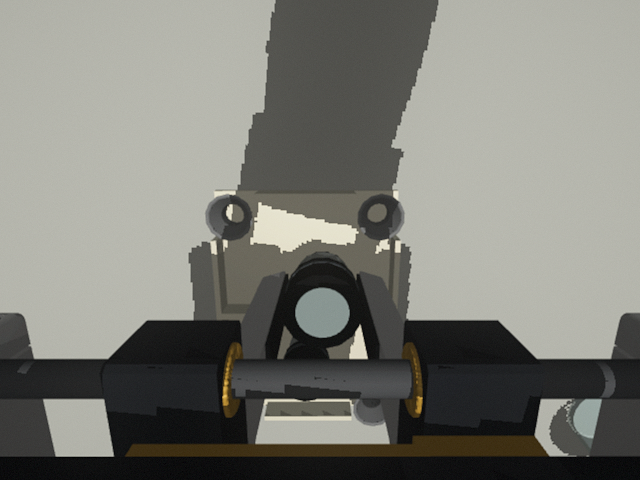

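Eyepiece B is held upright at (322,312), over the near bay. Shift to the bay centre, lower, release.

```bash
python3 -m handwheel '[[1,-0.0117,-0.0123,0,0],[1,0,0,0.03,0],[1,0,0,0.03,0],[1,0,0,0.013,0],[1,0,0,0.0065,0],[1,0,0,0,0],[-0.2,0,0,0,0],[-0.2,0,0,0,0],[-0.2,0,0,0,0],[-0.2,0,0,-0.04,0]]'
python3 -m handwheel '[[-0.2,0,0,-0.06,0],[-0.2,0,0,-0.05,0],[-0.2,-0.03,0,0,0],[-0.2,-0.05,0,0,0],[-0.2,0,0,0,0],[-0.2,0,0,0,0],[-0.2,0,0,0,0],[-0.2,0,0,0,0],[-0.2,0,0,0,0],[-0.2,0,0,0,0]]'
python3 - <<'E'
from h import *
X=cloud('wrist','w12');np.save('pics/w12X.npy',X)
for x,y in((.6762,.0096),(.599,0)):
    p=near(X,x,y,.035,.038,.08);print(cv2.minAreaRect(p[:,:2].astype(np.float32)*1000),np.percentile(p[:,2],[5,50,95]))
p=X[(X[...,2]>.014)&(X[...,2]<.035)&(abs(X[...,0]-.64)<.13)&(abs(X[...,1])<.1)];print('tray',cv2.minAreaRect(p[:,:2].astype(np.float32)*1000))
plan(.505,-.349,.15,0.3)
E
```

```text
clock: 25.2
position: [0.5954, 0.0007, 0.0561]
eef_rot: [-0.004, -0.06, 0.998, 0.001]
force: [0.8, -0.1, -0.4]
grip_width: 0.0566
clock: 26.45
position: [0.6783, 0.0098, 0.1696]
eef_rot: [0.0, -0.06, 0.998, -0.0]
force: [0.0, -0.4, -0.8]
grip_width: 0.056
((675.955322265625, 9.691417694091797), (34.99778747558594, 34.529457092285156), 6.2404890060424805) [0.04869928 0.0508545  0.05216179]
((599.9710693359375, 0.047607421875), (35.02789306640625, 34.70791244506836), 6.559285640716553) [0.04964214 0.05089384 0.05217922]
tray ((641.0689697265625, 5.419731140136719), (188.70297241210938, 138.53587341308594), 6.94094705581665)
clk 26.5 pos [0.6784 0.0098 0.1695] phi 96.9 tilt -1.0 q6 -1.8 w 0.0563 F [-0.6  0.4 -0. ]
TURN -1.4553 then dx 0.3579 dy 0.1752 dz 0.0195
```

View pics/w12.png

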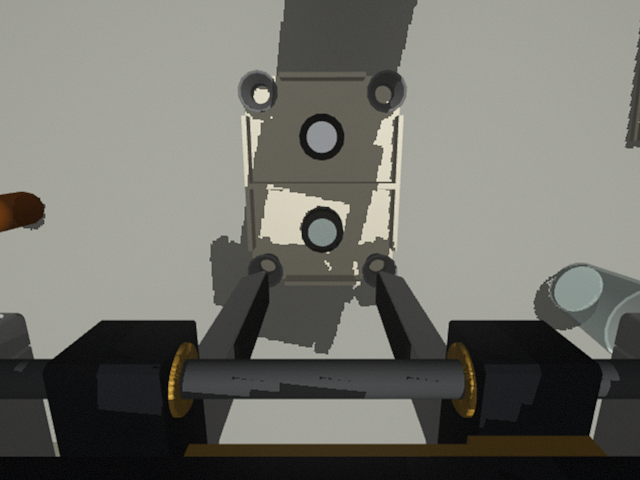

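Both eyepieces stand in their bays at (321,137) and (321,231), tops at 51 mm. The tray fit is stable at (0.641, 0.0054), 6.9°. For the frame, turn the wrist the long way (+1.685 rad) to stay inside the range of q6.

```bash
python3 -m handwheel '[[0,0,0,-0.01,0.1685],[0,0,0,0,0.1685],[0,0,0,0,0.1685],[0,0,0,0,0.1685],[0,0,0,0,0.1685],[0,0,0,0,0.1685],[0,0,0,0,0.1685],[0,0,0,0,0.1685],[0,0,0,0,0.1685],[0,0,0,0,0.1685]]' 40
python3 - <<'E'
from h import *
plan(.505,-.349,.18,0.3)
E
```

```text
clock: 27.75
position: [0.6784, 0.0099, 0.1793]
eef_rot: [-0.0, 0.707, 0.707, -0.0]
force: [0.5, -0.4, 0.1]
grip_width: 0.0469
clk 27.75 pos [0.6784 0.0099 0.1793] phi 0.1 tilt -1.0 q6 -0.11 w 0.0469 F [ 0.5 -0.4  0.1]
TURN -0.0042 then dx -0.358 dy -0.1753 dz -0.0007
```

```bash
python3 -m handwheel '[[0,-0.051,-0.025,0,0],[0,-0.051,-0.025,0,0],[0,-0.051,-0.025,0,0],[0,-0.051,-0.025,0,0],[0,-0.051,-0.025,0,0],[0,-0.051,-0.025,0,0],[0,-0.052,-0.0253,0,0],[0,0,0,0,0],[0,0,0,0,0],[0,0,0,0,0]]'
python3 - <<'E'
from h import *
X=cloud('wrist','w13')
f=X[(abs(X[...,0]-.505)<.13)&(abs(X[...,1]+.349)<.1)]
for z0,z1 in((.06,.083),(.086,.11)):
    p=f[(f[:,2]>z0)&(f[:,2]<z1)];print(z0,len(p),cv2.minAreaRect(p[:,:2].astype(np.float32)*1000),np.percentile(p[:,2],[5,50,95]))
plan(.505,-.349,.061,0.3)
E
```

```text
clock: 29.0
position: [0.5062, -0.3479, 0.1793]
eef_rot: [-0.0, 0.704, 0.71, 0.0]
force: [-0.3, -0.6, 0.8]
grip_width: 0.0471
0.06 8778 ((506.4385986328125, -349.8765869140625), (168.5251007080078, 118.33076477050781), 0.29485926032066345) [0.07123977 0.07533135 0.07661713]
0.086 2628 ((506.437255859375, -349.289794921875), (15.921914100646973, 99.1601333618164), 0.2448161244392395) [0.08921034 0.0912606  0.09251285]
clk 29.05 pos [ 0.5063 -0.3479  0.1793] phi 0.5 tilt -1.0 q6 -0.75 w 0.047 F [-0.1 -0.5  0.7]
TURN 0.0035 then dx -0.0011 dy -0.0013 dz 0.1183
```

View pics/w13.png

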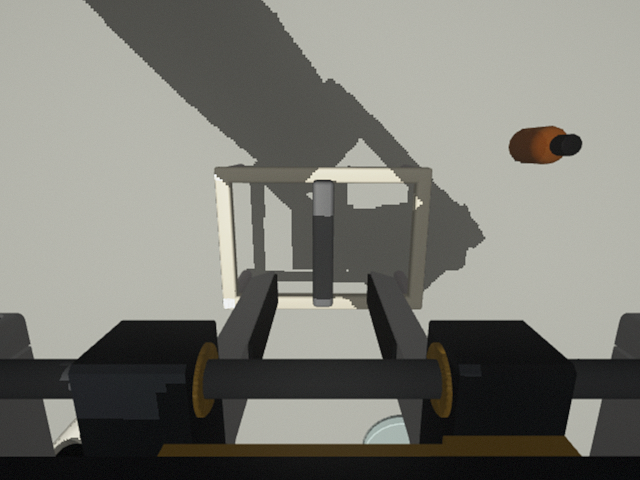

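The frame is at (324,238), its grey bar upright between the fingers: centre (0.5064, −0.3496), bar 16×99 mm. The dropper at (545,145) is clear. Grip.

```bash
python3 -m handwheel '[[0,-0.0018,0,0.03,0.003],[0,0,0,0.045,0],[0,0,0,0.033,0],[0,0,0,0.01,0],[0,0,0,0,0],[1,0,0,0,0],[1,0,0,0,0],[1,0,0,0,0],[1,0,0,0,0],[1,0,0,0,0]]' 50
python3 - <<'E'
from h import *
plan(.5064,-.3496,.061,0.3)
E
python3 -m handwheel '[[1,0,0,-0.02,0],[1,0,0,-0.04,0],[1,0,0,-0.04,0],[1,0,0,-0.03,0],[1,0,0,0,-0.055],[1,0,0,0,-0.057],[1,0,0,0,0],[1,0,0,0,0],[1,0,0,0,0],[1,0,0,0,0]]'
python3 - <<'E'
from h import *
X=cloud('wrist','w14')
plan(.641,.0054,.19,6.9)
E
```

```text
clock: 30.3
position: [0.5061, -0.3516, 0.0622]
eef_rot: [0.001, 0.706, 0.708, 0.0]
force: [-0.1, 0.3, 2.7]
grip_width: 0.0156
clk 30.3 pos [ 0.5061 -0.3516  0.0622] phi 0.2 tilt -1.0 q6 -0.75 w 0.0156 F [-0.1  0.3  2.7]
TURN -0.0017 then dx 0.002 dy 0.0003 dz 0.0012
clock: 31.55
position: [0.5055, -0.351, 0.1913]
eef_rot: [-0.0, 0.665, 0.747, 0.0]
force: [1.2, -0.4, -1.7]
grip_width: 0.0158
clk 31.6 pos [ 0.5055 -0.351   0.1913] phi 6.6 tilt -1.0 q6 -0.86 w 0.0163 F [-0.   0.5 -2.4]
TURN -0.005 then dx 0.3376 dy 0.1774 dz 0.0013
```

View pics/w14.png

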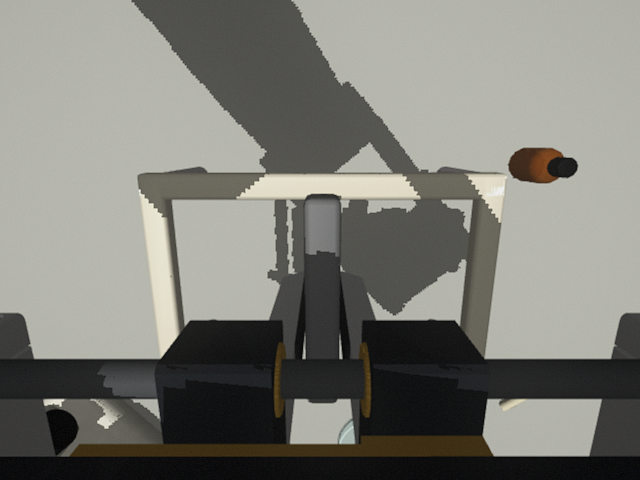

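The frame is held level, bar at (322,270), feet about 130 mm up. Frame centre lies about 1.7 mm along tool +x from the TCP, so aim the TCP at (0.6412, 0.0037).

```bash
python3 - <<'E'
from h import *
plan(.6412,.0037,.19,6.9)
E
python3 -m handwheel '[[1,0.03,0.015,0,-0.005],[1,0.0515,0.027,0,0],[1,0.0515,0.027,0,0],[1,0.0515,0.027,0,0],[1,0.0515,0.027,0,0],[1,0.0515,0.027,0,0],[1,0.035,0.02,0,0],[1,0.0135,0.0075,0,0],[1,0,0,0,0],[1,0,0,0,0]]'
python3 -m handwheel '[[1,0,0,0,0],[1,0,0,0,0],[1,0,0,0,0],[1,0,0,0,0],[1,0,0,0,0],[1,0,0,0,0],[1,0,0,0,0],[1,0,0,0,0],[1,0,0,0,0],[1,0,0,0,0]]'
python3 - <<'E'
from h import *
plan(.6412,.0037,.11,6.9)
for c in('wrist','top','scene'): X=cloud(c,c+'15');np.save('pics/X15'+c+'.npy',X)
E
```

```text
clk 31.6 pos [ 0.5055 -0.351   0.1913] phi 6.6 tilt -1.0 q6 -0.86 w 0.0163 F [-0.   0.5 -2.4]
TURN -0.005 then dx 0.3359 dy 0.1774 dz 0.0013
clock: 32.85
position: [0.6411, 0.0022, 0.1912]
eef_rot: [0.0, 0.664, 0.748, -0.001]
force: [-0.1, 0.4, -3.1]
grip_width: 0.016
clock: 34.1
position: [0.6415, 0.0038, 0.1913]
eef_rot: [-0.0, 0.663, 0.748, 0.0]
force: [-0.4, -0.2, -2.9]
grip_width: 0.0154
clk 34.1 pos [0.6415 0.0038 0.1913] phi 6.9 tilt -1.0 q6 -0.25 w 0.0154 F [-0.4 -0.2 -2.9]
TURN 0.0002 then dx -0.0 dy -0.0003 dz 0.0813
```

View pics/wrist15.png

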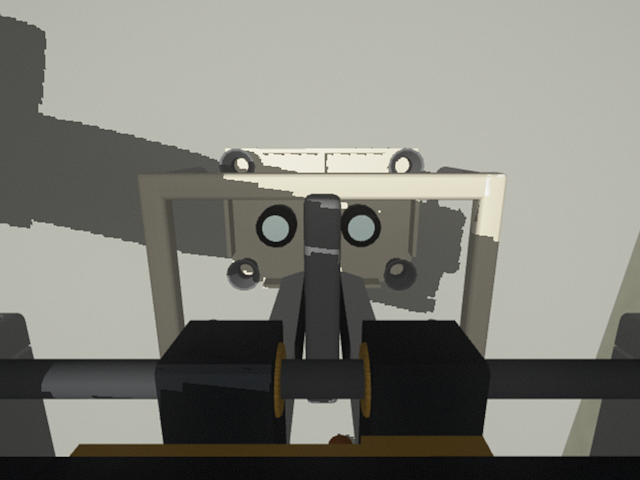

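View pics/scene15.png

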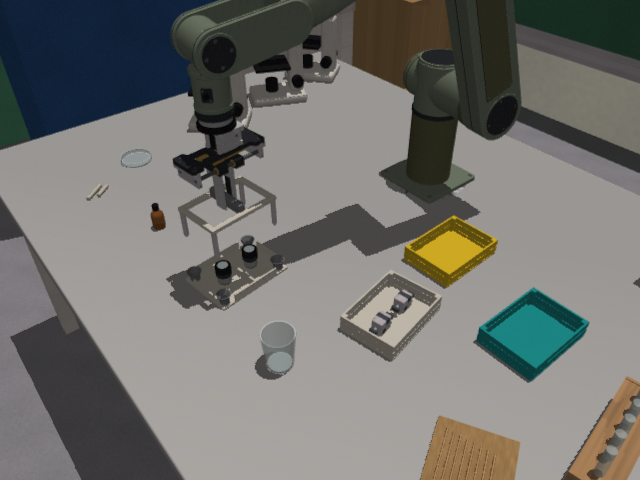

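The wrist view shows the frame level over the tray, with tray sockets at (240,163), (404,163), (243,271) and (400,271) and both eyepieces between them. The scene view agrees. Check frame-versus-tray alignment in the same cloud.

Run:
```python
from h import *
X=np.load('pics/X15wrist.npy')
a=np.radians(6.9);ex=np.array([np.cos(a),np.sin(a)]);ey=np.array([-ex[1],ex[0]])
def loc(p): D=p[:,:2]-[.641,.0054];return D@ex,D@ey
for nm,z0,z1 in(('rim',.195,.213),('tray',.012,.035)):
    m=(X[...,2]>z0)&(X[...,2]<z1)&(np.hypot(X[...,0]-.641,X[...,1])<.13)
    m[320:]=0
    x,y=loc(X[m]);print(nm,m.sum(),np.percentile(x,[.5,99.5]).round(4),np.percentile(y,[.5,99.5]).round(4),np.median(X[m][:,2]))
    lo=(x<-.06)
    # edges: rim side facing base
    if nm=='rim':
        yy=[(np.percentile(y[abs(x-c)<.01],[2,98])*1e3).round(1) for c in(-.06,-.03,.03,.06)];print(yy)
m=(X[...,2]>.216)&(X[...,2]<.235)&(np.hypot(X[...,0]-.641,X[...,1])<.06);m[320:]=0
x,y=loc(X[m]);print('bar',np.percentile(x,[1,99]),np.percentile(y,[1,99]),np.median(X[m][:,2]))
```

```text
rim 17611 [-0.0832  0.083 ] [-0.0123  0.0589] 0.20445235352143387
[array([47.4, 58.8]), array([47.4, 58.9]), array([47.4, 58.9]), array([47.4, 59. ])]
tray 4255 [-0.0945  0.0929] [-0.0688  0.0687] 0.023029075445125304
bar [-0.01851646  0.01857045] [-0.00386725  0.04940681] 0.2205309345101007
```

Rim and tray agree within 1 mm and 0°. Lower to just above the sockets, then in small steps.

```bash
python3 -m handwheel '[[1,0,0,0.02,0],[1,0,0,0.035,0],[1,0,0,0.03,0],[1,0,0,0.01,0],[1,0,0,0.003,0],[1,0,0,0.003,0],[1,0,0,0.003,0],[1,0,0,0.003,0],[1,0,0,0,0],[1,0,0,0,0]]'
python3 -c "
from h import *
plan(.6412,.0037,.067,6.9)"
```

```text
clock: 35.5
position: [0.6416, 0.0038, 0.0845]
eef_rot: [0.0, 0.663, 0.748, 0.0]
force: [0.6, 0.5, -2.5]
grip_width: 0.0155
clk 35.5 pos [0.6416 0.0038 0.0845] phi 6.9 tilt -1.0 q6 -0.25 w 0.0155 F [ 0.6  0.5 -2.5]
TURN 0.0002 then dx -0.0 dy -0.0004 dz 0.0175
```

Feet are about 12 mm inside the flares with no contact force. Continue to the bottom.

```bash
python3 -m handwheel '[[1,0,0,0.003,0],[1,0,0,0.003,0],[1,0,0,0.003,0],[1,0,0,0.003,0],[1,0,0,0.002,0],[1,0,0,0.0015,0],[1,0,0,0.0015,0],[1,0,0,0.0005,0],[1,0,0,0,0],[1,0,0,0,0]]'
python3 - <<'E'
from h import *
plan(.6412,.0037,.067,6.9)
X=cloud('wrist','w16')
for nm,z0,z1 in(('rim',.07,.1),):
    m=(X[...,2]>z0)&(X[...,2]<z1)&(np.hypot(X[...,0]-.641,X[...,1])<.13)
    m[:,:]&=True; m[190:]=0
    print('rim far-side top z',np.percentile(X[m][:,2],[5,50,95]))
E
```

```text
clock: 36.75
position: [0.6416, 0.0038, 0.0673]
eef_rot: [0.0, 0.663, 0.748, 0.0]
force: [-1.5, 0.7, 0.1]
grip_width: 0.0156
clk 36.75 pos [0.6416 0.0038 0.0673] phi 6.9 tilt -1.0 q6 -0.25 w 0.0156 F [-1.5  0.7  0.1]
TURN 0.0002 then dx -0.0 dy -0.0004 dz 0.0003
rim far-side top z [0.0770988  0.08040547 0.08155807]
```

View pics/w16.png

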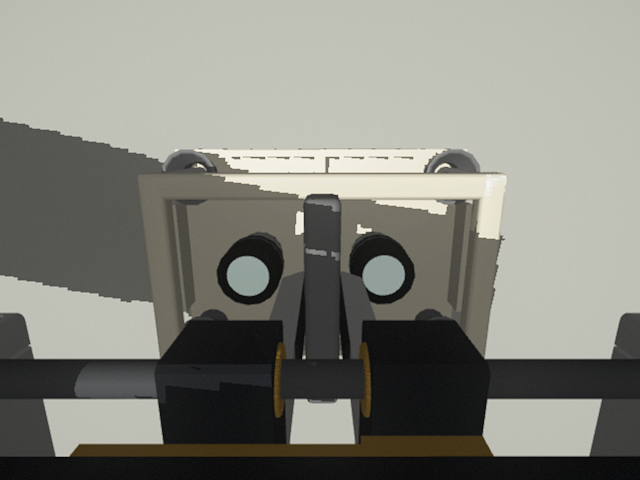

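Rim top at about 81 mm (76+5), and the force has just gone from −2.5 to 0 N, so the feet have touched bottom. Posts are in the sockets at (189,163) and (452,163). Release to half opening and lift.

```bash
python3 -m handwheel '[[0.2,0,0,0,0],[0.2,0,0,0,0],[0.2,0,0,0,0],[0.2,0,0,0,0],[0.2,0,0,-0.01,0],[0.2,0,0,-0.03,0],[0.2,0,0,-0.05,0],[0.2,0,0,-0.05,0],[0.2,0,0,0,0],[0.2,0,0,0,0]]'
python3 -m handwheel '[[0.2,-0.05,0,0,0],[0.2,-0.05,0,0,0],[0.2,0,0,0,0],[0.2,0,0,0,0],[0.2,0,0,0,0],[0.2,0,0,0,0],[0.2,0,0,0,0],[0.2,0,0,0,0],[0.2,0,0,0,0],[0.2,0,0,0,0]]'
python3 - <<'E'
from h import *
plan(.6412,.0037,.067,6.9)
a=np.radians(6.9);ex=np.array([np.cos(a),np.sin(a)]);ey=np.array([-ex[1],ex[0]])
for c in('wrist','top','scene'):
    X=cloud(c,c+'17')
    f=X[(np.hypot(X[...,0]-.641,X[...,1])<.13)]
    for z0,z1 in((.065,.084),(.086,.1)):
        p=f[(f[:,2]>z0)&(f[:,2]<z1)]
        if len(p)>50: print(c,z0,len(p),cv2.minAreaRect(p[:,:2].astype(np.float32)*1000),np.percentile(p[:,2],[5,50,95]).round(4))
    if c=='wrist':
        p=f[(f[:,2]>.072)&(f[:,2]<.084)];A=np.c_[p[:,:2]-[.641,.0054],np.ones(len(p))];print('plane',np.linalg.lstsq(A,p[:,2],rcond=None)[0])
    if c=='scene':
        for l in('bosshead1_mid','beaker','dropper'):
            for r in manip.spot_point(l,c): print(l,round(r['score'],2),np.round(r['location']),w(c,*r['location'],.02 if 'boss' in l else 0).round(3))
E
```

```text
clock: 38.05
position: [0.6412, 0.0038, 0.207]
eef_rot: [0.0, 0.663, 0.748, -0.0]
force: [-1.2, -0.3, -1.2]
grip_width: 0.0376
clock: 39.3
position: [0.6535, -0.0955, 0.2069]
eef_rot: [0.0, 0.663, 0.748, 0.0]
force: [0.2, 0.0, -0.1]
grip_width: 0.0372
clk 39.3 pos [ 0.6535 -0.0955  0.2069] phi 6.9 tilt -1.0 q6 -0.4 w 0.0372 F [ 0.2  0.  -0.1]
TURN 0.0002 then dx 0.1 dy -0.0003 dz 0.1399
wrist 0.065 10965 ((640.875244140625, 5.283164978027344), (168.42616271972656, 117.53309631347656), 6.902946949005127) [0.0774 0.0805 0.0818]
wrist 0.086 2941 ((640.94482421875, 5.412281036376953), (16.040603637695312, 98.90584564208984), 6.963951587677002) [0.0945 0.0965 0.0979]
plane [0.00064825 0.00016739 0.08022933]
top 0.065 712 ((639.69140625, 5.651451110839844), (169.83033752441406, 118.11194610595703), 6.967949390411377) [0.0749 0.0805 0.0836]
top 0.086 311 ((638.6222534179688, 6.8822174072265625), (165.89720153808594, 110.77887725830078), 5.4675726890563965) [0.0863 0.0952 0.0993]
scene 0.065 1305 ((642.4009399414062, 7.880043029785156), (171.2524871826172, 122.50596618652344), 6.8853254318237305) [0.0716 0.0792 0.0825]
scene 0.086 300 ((643.4800415039062, 8.710636138916016), (19.0414981842041, 101.4959716796875), 8.033785820007324) [0.0868 0.0948 0.0984]
bosshead1_mid 0.65 [403. 303.] [0.429 0.327 0.02 ]
beaker 0.6 [284. 360.] [ 0.705  0.278 -0.   ]
```

View pics/wrist17.png

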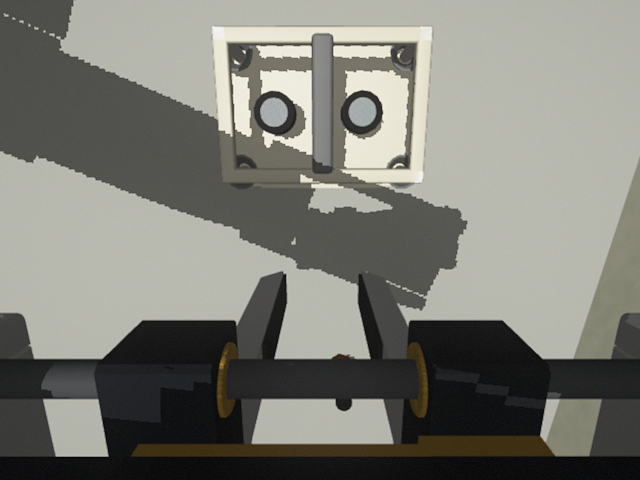

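View pics/scene17.png

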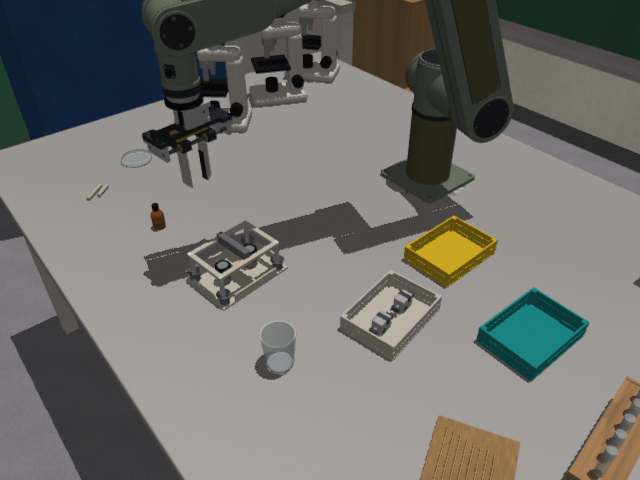

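The frame is fully seated: bar centre about 84.5 mm up, turn within 0.1°, flat, with the eyepieces at (275,112) and (362,112) inside. The scene view shows both bossheads in the white basket, with the beaker and dropper unmoved. Last, a bosshead height check, then hand in.

Run:
```python
from h import *
X=cloud('top','top18')
for x,y in((.504,.3367),(.4255,.3208)):
    p=near(X,x,y,.012,.01,.1);print('boss top z',len(p),np.median(p[:,2]).round(4))
for n,x,y,z in(('beaker',.7138,.2762,.075),('dropper',.6949,-.2719,.06)):
    p=near(X,x,y,.06,z,.1);print(n,p.mean(0).round(4))
s=manip.get_state();print(s['clock'],np.abs(s['qvel']).max())
print(manip.finish_job())
```

```text
boss top z 80 0.0383
boss top z 79 0.038
beaker [0.7134 0.2773 0.083 ]
dropper [ 0.6945 -0.2714  0.0695]
39.65 0.002062964886236759
the job is handed in; nothing more can be done
None
```

The kit is put away and the job was handed in at 39.7 s of the 109 s allowed. `finish_job` reports no verdict, so this rests on my own last measurements.

- **Bossheads:** both lie in the white slatted basket, released. Their tops are at 38 mm, which puts their centres about 21 mm up, resting on the basket floor.
- **Eyepieces:** one stands upright in each tray bay. Their tops were at 51 mm when measured before the frame went on, and afterwards they still looked upright in the pictures.
- **Frame:** all four posts are at the socket bottoms. The handle centre is about 84.5 mm up, within 1 mm of the tray centre. The turn error is under 0.1° and there is no measurable tilt.
- **Bystanders:** the beaker and dropper bottle are within about 1–2 mm of where they started.
- **Robot:** the arm is at rest and touching nothing.

No check failed. The scene camera's depth put the frame about 3 mm off the wrist camera's reading. It measures more coarsely at that distance, so I relied on the wrist camera. The point finder also returned no result for the dropper in the last scene picture, so I checked it by depth instead.

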